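Take the tower apart, each piece to its own dish

ROBOT

A 6-joint arm with a two-finger parallel gripper is mounted at the origin on a cart in front of the work surface, level with it; the furniture and walls round the work are solid. World frame = base frame: x ahead of the robot, y to its left, z up, the work surface at z = 0. Lengths are in m, angles in rad, forces in N, time in s.
With the tool pointing down it reaches from about 0.35 to 0.925 m from the base axis. Payload 6.4 kg.
Tool frame: the origin (TCP) lies on the centre line of the jaws, within the pads' length; the fingertips stand nose_length ahead of it and the grasp point (between the pads) lies 5 mm behind it (nose_length is the distance from the TCP to the fingertips, in m); z points along the fingers, y is the line along which they close (so a half turn about z gives the same grasp; the last joint's range is limited). The gripper opens to 94 mm and grips with 3 to 60 N. Pads are 16 mm wide; open, the fingers measure 119 mm over their backs; the gripper's body (75 mm by 177 mm) begins 78 mm behind the grasp point.
Start: joints at [1.014, 0.245, 1.558, -0, 1.339, -0.174], TCP at [0.243, 0.603, 0.219] pointing down, gripper open.
Joint ranges: [-3.13, 3.13], [-1.02, 2.26], [0.13, 2.54], [-0.95, 4.09], [0.21, 2.88], [-2.74, 2.74]. Speed limits (rad/s): [2.57, 2.57, 3.14, 3.14, 3.14, 3.14].

INTERFACE

Orientations are given as a rotation vector (axis times angle).
In Python, from plant import * gives the robot as it stands.
- The arm moves only by the tool send_rows, never from a script. Its argument "steps" is text: rows parted by semicolons, each of 6 numbers parted by spaces: the shift along the tool's x, y, z normalised to -1 to 1, where 1 is 0.25 m, then the turn, a rotation vector about the tool's x, y, z normalised to -1 to 1, where 1 is 90 degrees. A call has 1 to 5 rows; each row is the pose to reach, as a shift and turn from the pose commanded when the call began, along the tool's axes at that moment; what a row does not reach only later rows make up. A row lasts 1/8 s, in which the tool goes at most 62.5 mm and 10.7 degrees, less where a joint would pass 70% of its speed; a pose out of reach is approached as far as the arm can. A call with a number of a shift or a turn outside -1 to 1 is refused whole. A call with a gripper value outside its range is refused whole. "claw" is the closure, from -1 (fully open) to 1 (shut), set as the call begins (left out, the last holds). The fingers move at their own pace and stop on an object; the grip force is fixed at half the most. Time passes only in rows, so rows that repeat a pose let the fingers close. It gives the time, the measured TCP pose, the force, the opening and the grip force at its end, in the units of the state.
- get_state(): the state, without advancing time (a new reading comes with each control period).
- grab_frame(name): name is "side" or "top" or "wrist"; returns the picture (420x560x3 uint8, red, green, blue); there is no depth.
- camera_model(name): a dict with "fov_y" (degrees; the focal length in pixels is half the picture's height over the tangent of half this angle, whatever the lens; pixels are square), "cx", "cy" (the principal point, pixels), "dist" ([k1, k2, p1, p2, k3] as OpenCV has them; the pictures are not rectified), "R" (3x3) and "t" (3): a world point X has camera coordinates R X + t. Camera axes: x right, y down, z forward; pixel columns grow to the right and rows downward; lengths in m; the calibration is good to about 2 mm. A picture is of the moment at which its call begins: read the wrist's pose just before it. camera_model takes no time and is no camera call; for the wrist camera it gives the pose at the moment of the call.
- job_done(): hands the job in; it is judged then, once.
The state is a dict: "time_s": time; "joint_positions": joint angles; "dq": joint speeds; "tau": joint torques, N m; "ee_pos": TCP position; "tcp_rot": TCP orientation; "wrist_force": force on the tool from outside, world axes, zero at the start; "moment": the same for the moment, N m; "width": finger opening in m; "finger_force": force on a finger pad.
Only numpy, scipy, OpenCV 4.12 (cv2) and the standard library are available. Lean on these libraries where they do the work, as an engineer would, in place of code of your own. Each camera call takes 0.05 s, during which the arm holds its last target. There are 200 camera calls.

TASK

Somebody piled the odds and ends into a tower to wipe the worktop. Take it apart from the top, one piece at a time, and as you take each piece off set it upright in the recess of the white dish that fits it, sized in the same order as the pieces: the wide black-lidded tin in the largest dish, the smaller red-lidded tin in the second largest, the cotton reel in the third and the candle stub in the smallest. Tip nothing over, and leave the egg cup and the salt shaker where they stand.

Things in the scene. Friction and masses are not known exactly. Their poses are not given: they have to be found in the camera images.
- polish_tin: Round lidded tin with a black lid, the bottom of the tower, standing on the worktop: 68 mm diameter, 22 mm high (lid the upper 10 mm), about 0.1 kg. Goes in dish_largest. Origin: centre of the underside; z is its axis, upright at the start; round, so any yaw of the grasp will do.
- salve_tin: Round lidded tin with a dark red lid, standing on the polish tin: 50 mm diameter at the lid (upper 8 mm), 48 mm below, 18 mm high, about 0.08 kg. Goes in dish_second. Origin: centre of the underside; z is its axis, upright at the start; round, so any yaw of the grasp will do.
- cotton_reel: Wooden cotton reel with red thread, standing on the salve tin: 34 mm diameter, 44 mm high, grips as a plain 34 mm cylinder, about 0.03 kg. Goes in dish_third. Origin: centre of the underside; z is its axis, upright at the start; round, so any yaw of the grasp will do.
- candle_stub: Cream candle stub standing on the cotton reel, the top of the tower: 22 mm diameter, wax 44 mm high, with a thin wick to 51 mm, about 0.03 kg. Goes in dish_smallest. Origin: centre of the underside; z is its axis, upright at the start; round, so any yaw of the grasp will do.
- dish_largest: The largest of four round white glazed dishes, all alike but for size, for the polish tin. Outer diameter 96 mm, rim 7 mm high. Flat round recess 84 mm across, its floor 3 mm above the worktop. Fixed to the worktop. Origin: centre of the underside, on the worktop; z up.
- dish_second: The second largest of four round white glazed dishes, all alike but for size, for the salve tin. Outer diameter 78 mm, rim 7 mm high. Flat round recess 66 mm across, its floor 3 mm above the worktop. Fixed to the worktop. Origin: centre of the underside, on the worktop; z up.
- dish_third: The third largest of four round white glazed dishes, all alike but for size, for the cotton reel. Outer diameter 62 mm, rim 7 mm high. Flat round recess 50 mm across, its floor 3 mm above the worktop. Fixed to the worktop. Origin: centre of the underside, on the worktop; z up.
- dish_smallest: The smallest of four round white glazed dishes, all alike but for size, for the candle stub. Outer diameter 50 mm, rim 7 mm high. Flat round recess 38 mm across, its floor 3 mm above the worktop. Fixed to the worktop. Origin: centre of the underside, on the worktop; z up.
- egg_cup: Cream egg cup, 49 mm diameter, 60 mm high. It stands loose among the dishes, no part of the tower; leave it where it stands. Origin: centre of the underside; z up.
- salt_shaker: Glass salt shaker with a tin cap, 42 mm diameter, 74 mm high. It stands loose among the dishes, no part of the tower; leave it where it stands. Origin: centre of the underside; z up.

How it is judged:
On the way, in this order (a step that is already met when the one before it is completed fails the run):
1. candle stub set in its dish (horizontal distance between candle_stub and dish_smallest below 0.01 m and z of candle_stub in the frame of dish_smallest between 0 and 0.006 m and angle between candle_stub's own z axis and vertical below 0.1 rad), for 0.2 s.
2. cotton reel set in its dish (horizontal distance between cotton_reel and dish_third below 0.01 m and z of cotton_reel in the frame of dish_third between 0 and 0.006 m and angle between cotton_reel's own z axis and vertical below 0.1 rad), for 0.2 s.
3. salve tin set in its dish (horizontal distance between salve_tin and dish_second below 0.01 m and z of salve_tin in the frame of dish_second between 0 and 0.006 m and angle between salve_tin's own z axis and vertical below 0.1 rad), for 0.2 s.
4. polish tin set in its dish (horizontal distance between polish_tin and dish_largest below 0.01 m and z of polish_tin in the frame of dish_largest between 0 and 0.006 m and angle between polish_tin's own z axis and vertical below 0.1 rad), for 0.2 s.
At the end, for the whole second after the job is handed in: Each of the four pieces stands in its own dish: centre within 10 mm of the dish's centre, its underside resting on the recess floor (0 to 6 mm above the dish's underside), upright within 0.1 rad, at rest (under 10 mm/s) (all of step 1 and all of step 2 and all of step 3 and all of step 4 and linear speed of each of polish_tin, salve_tin, cotton_reel, candle_stub below 0.01 m/s); the robot touches nothing.
It fails at once if a piece of the tower, the egg cup or the salt shaker is tipped over (more than 0.6 rad) (angle between any of polish_tin, salve_tin, cotton_reel, candle_stub, egg_cup, salt_shaker's own z axis and vertical above 0.6 rad).
It fails at once if the egg cup is moved more than 20 mm (distance of egg_cup from where it was at the start of the episode above 0.02 m).
It fails at once if the salt shaker is moved more than 20 mm (distance of salt_shaker from where it was at the start of the episode above 0.02 m).
It also fails if it takes over 109 s, if anything falls off the work surface, if the arm or the gripper's body presses on something with over 40 N, if the wrist force passes 120 N, or if a joint passes its speed limit or range.

## Working session

There is one attempt and no reset: what is moved stays moved. The work goes in short steps, Python scripts to look and compute and a tool call to move; the robot and the scene stay as the last step left them, time stands still between calls to the robot, and variables do not carry over. Pictures are saved under pics/ and viewed, at most 14 in all, crops included, and the job is handed in when it is done.

Besides the shell and the picture viewer there is one more tool, called as a command line: name --argument value ..., lists and objects as JSON in quotes. send_rows: Moves the arm, as the interface text tells. Scaled input: -1 to 1 covers 0.25 m each way for a shift and 90 degrees each way for a turn. Its arguments: {"type":"object","properties":{"steps":{"type":"string"},"claw":{"type":"number"}},"required":["steps"]}

```bash
ls; mkdir -p pics; python3 - <<'E'
from plant import *
import cv2,numpy as np
s=get_state();print({k:np.round(v,3) for k,v in s.items()})
for n in("top","side"):
    im=grab_frame(n);np.save(f"pics/{n}.npy",im);cv2.imwrite(f"pics/{n}0.png",im[:,:,::-1]);
    m=camera_model(n);print(n,m)
print(camera_model("wrist"))
E
```

```text
pics
{'time_s': np.float64(0.0), 'joint_positions': array([ 1.014,  0.246,  1.559,  0.   ,  1.339, -0.174]), 'dq': array([ 0.   , -0.001, -0.001,  0.002,  0.   , -0.   ]), 'tau': array([ 0.0000e+00, -4.1582e+01, -3.1461e+01,  6.9000e-02,  3.3000e-02,
       -0.0000e+00]), 'ee_pos': array([0.242, 0.602, 0.218]), 'tcp_rot': array([-5.980e-01, -3.084e+00,  3.000e-03]), 'wrist_force': array([ 0.134,  0.575, -0.383]), 'moment': array([ 0.015, -0.009, -0.049]), 'finger_force': np.float64(0.0), 'width': np.float64(0.094)}
top {'fov_y': 56.960482406453565, 'cx': 279.6892338714815, 'cy': 204.04064946267178, 'dist': array([-0.04833818,  0.        ,  0.        ,  0.        ,  0.        ]), 'R': array([[-0.0046831 , -0.99976353, -0.0212356 ],
       [-0.98033488,  0.00877959, -0.19714574],
       [ 0.19728556,  0.01989475, -0.98014418]]), 't': array([0.01776837, 0.53318195, 1.10850033])}
side {'fov_y': 51.74423361335999, 'cx': 286.4599280772342, 'cy': 212.05215448426324, 'dist': array([0.01028378, 0.        , 0.        , 0.        , 0.        ]), 'R': array([[ 0.27366683, -0.96182361, -0.00134505],
       [-0.79881431, -0.22650658, -0.55730644],
       [ 0.53572582,  0.15359073, -0.8303058 ]]), 't': array([-0.15978894,  0.46358091,  0.95207167])}
{'fov_y': 71.86177914717955, 'cx': 281.35296237742455, 'cy': 208.703329323575, 'dist': array([-0.06333122,  0.        ,  0.        ,  0.        ,  0.        ]), 'R': array([[ 3.73601663e-01,  9.27588995e-01, -6.74349348e-04],
       [ 8.92088282e-01, -3.59103778e-01,  2.74268069e-01],
       [ 2.54165881e-01, -1.03068586e-01, -9.61653041e-01]]), 't': array([-0.64956559, -0.02783111,  0.39150796])}
```

View pics/top0.png

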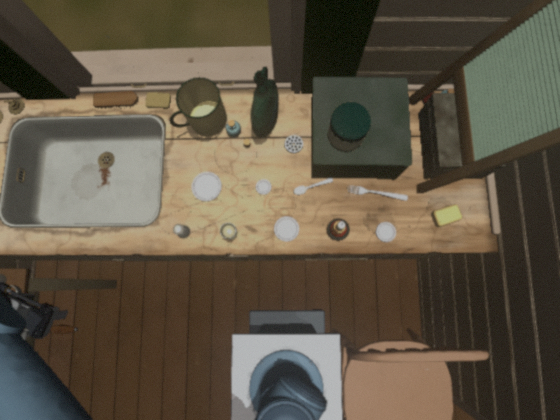

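View pics/side0.png

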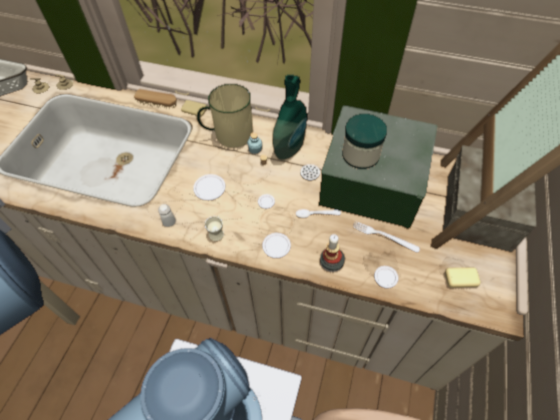

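The top view shows the dishes at about (207,187) largest, (287,229) second, (386,231) third and (264,187) smallest. The tower is at (339,228), the egg cup at (229,231) and the shaker at (181,230). The side view agrees.

```bash
cat > h.py <<'E'
from plant import *
import cv2,numpy as np
def K(m):
    f=210/np.tan(np.radians(m["fov_y"]/2)); return np.array([[f,0,m["cx"]],[0,f,m["cy"]],[0,0,1]])
def ray(m,uv):
    p=cv2.undistortPoints(np.array(uv,float).reshape(-1,1,2),K(m),np.array(m["dist"])).reshape(-1,2)
    d=np.c_[p,np.ones(len(p))]@m["R"]; return -m["R"].T@m["t"],d
def onplane(m,uv,z):
    c,d=ray(m,uv); return c+d*((z-c[2])/d[:,2])[:,None]
def proj(m,X):
    return cv2.projectPoints(np.array(X,float).reshape(-1,1,3),cv2.Rodrigues(m["R"])[0],np.array(m["t"]).reshape(3,1),K(m),np.array(m["dist"]))[0].reshape(-1,2)
def circ(m,cnt,z):
    # ellipse fit on plane points of contour: centre, diameter
    P=onplane(m,cnt.reshape(-1,2),z)[:,:2]
    A=np.c_[2*P,np.ones(len(P))]; s=np.linalg.lstsq(A,(P**2).sum(1),rcond=None)[0]
    return s[:2],2*np.sqrt(s[2]+s[0]**2+s[1]**2)
E
python3 - <<'E'
from h import *
seeds={"top":[(207,187),(287,229),(386,231),(264,187)],"side":[(209,187),(277,245),(386,276),(266,201)]}
for n in seeds:
    im=np.load(f"pics/{n}.npy");m=camera_model(n)
    hsv=cv2.cvtColor(im,cv2.COLOR_RGB2HSV)
    mask=((hsv[...,1]<70)&(hsv[...,2]>130)).astype(np.uint8)
    for s in seeds[n]:
        cs,_=cv2.findContours(mask,cv2.RETR_EXTERNAL,cv2.CHAIN_APPROX_NONE)
        c=min(cs,key=lambda c:abs(cv2.pointPolygonTest(c,s,True)) if cv2.pointPolygonTest(c,s,True)<0 else 0)
        print(n,s,im[s[1],s[0]],cv2.contourArea(c),*np.round(circ(m,c,.006),4))
m=camera_model("top");im=np.load("pics/top.npy")
print("roughs",onplane(m,[(229,231),(181,230)],.06).round(3).tolist(),onplane(m,[(339,236)],.02).round(3), onplane(m,[(339,222)],.125).round(3))
m=camera_model("side")
print(onplane(m,[(215,226),(164,210)],.06).round(3).tolist(),onplane(m,[(332,264)],.01).round(3),onplane(m,[(333,240)],.128).round(3))
E
```

```text
Traceback (most recent call last):
ValueError: setting an array element with a sequence. The requested array has an inhomogeneous shape after 1 dimensions. The detected shape was (2,) + inhomogeneous part.
```

```bash
sed -i 's/return s\[:2\],2\*np.sqrt(\(.*\))$/return np.r_[s[:2],2*np.sqrt(\1)].round(4)/' h.py
python3 - <<'E'
from h import *
seeds={"top":[(207,187),(287,229),(386,231),(264,187)],"side":[(209,187),(277,245),(386,276),(266,201)]}
for n in seeds:
    im=np.load(f"pics/{n}.npy");m=camera_model(n)
    hsv=cv2.cvtColor(im,cv2.COLOR_RGB2HSV)
    mask=((hsv[...,1]<70)&(hsv[...,2]>130)).astype(np.uint8)
    for s in seeds[n]:
        cs,_=cv2.findContours(mask,cv2.RETR_EXTERNAL,cv2.CHAIN_APPROX_NONE)
        c=min(cs,key=lambda c:max(0,-cv2.pointPolygonTest(c,s,True)))
        print(n,s,im[s[1],s[0]],cv2.contourArea(c),circ(m,c,.006))
m=camera_model("top")
print("roughs",onplane(m,[(229,231),(181,230)],.06).round(3).tolist(),onplane(m,[(339,236)],.02).round(3), onplane(m,[(339,222)],.125).round(3))
m=camera_model("side")
print(onplane(m,[(215,226),(164,210)],.06).round(3).tolist(),onplane(m,[(332,264)],.01).round(3),onplane(m,[(333,240)],.128).round(3))
E
```

```text
top (207, 187) [183 183 185] 754.5 [0.6047 0.2498 0.1012]
top (287, 229) [186 185 184] 509.0 [ 0.466  -0.0044  0.0789]
top (386, 231) [179 179 179] 327.0 [ 0.454  -0.3103  0.0631]
top (264, 187) [185 184 183] 258.0 [0.6094 0.0725 0.0633]
side (209, 187) [234 235 237] 39935.5 [0.6508 0.4851 0.9155]
side (277, 245) [234 235 237] 39935.5 [0.6508 0.4851 0.9155]
side (386, 276) [234 234 237] 488.0 [ 0.4497 -0.3086  0.0724]
side (266, 201) [234 234 237] 39935.5 [0.6508 0.4851 0.9155]
roughs [[0.452, 0.164, 0.06], [0.456, 0.308, 0.06]] [[ 0.44  -0.165  0.02 ]] [[ 0.466 -0.152  0.125]]
[[0.446, 0.161, 0.06], [0.456, 0.315, 0.06]] [[ 0.447 -0.166  0.01 ]] [[ 0.45  -0.157  0.128]]
```

```bash
python3 - <<'E'
import plant;print([ (n,getattr(plant,n)) for n in dir(plant) if not n.startswith('_')][:20], getattr(plant,'nose_length',None))
E
```

```text
[('Unreachable', <class 'plant.Unreachable'>), ('camera_model', <function make.<locals>.<lambda> at 0x7f14463c45e0>), ('get_state', <function make.<locals>.<lambda> at 0x7f14463c4540>), ('grab_frame', <function make.<locals>.drawn_camera at 0x7f14463c4040>), ('job_done', <function connect.<locals>.done at 0x7f14467a3740>), ('nose_length', 0.014)] 0.014
```

send_rows --steps "-0.74 -0.78 -0.12 0 0 -0.243; -0.74 -0.78 -0.12 0 0 -0.243; -0.74 -0.78 -0.12 0 0 -0.243; -0.74 -0.78 -0.12 0 0 -0.243; -0.74 -0.78 -0.12 0 0 -0.243" --claw -1

```text
time_s: 0.72
ee_pos: [0.3423, 0.3506, 0.2496]
tcp_rot: [0.006, 3.141, -0.0]
wrist_force: [0.2, -0.4, -0.2]
width: 0.094
finger_force: 0.0
```

send_rows --steps "-0.22 -0.9 0 0 0 0; -0.22 -0.9 0 0 0 0; -0.22 -0.9 0 0 0 0; -0.22 -0.9 0 0 0 0; -0.22 -0.9 0 0 0 0"

```text
time_s: 1.35
ee_pos: [0.3967, 0.1257, 0.2492]
tcp_rot: [-0.01, -3.141, 0.0]
wrist_force: [0.5, 1.0, 0.3]
width: 0.0938
finger_force: 0.0
```

send_rows --steps "-0.22 -0.9 0 0 0 0; -0.22 -0.9 0 0 0 0; -0.22 -0.9 0 0 0 0; -0.22 -0.9 0 0 0 0; -0.22 -0.9 0 0 0 0"

```text
time_s: 1.98
ee_pos: [0.4514, -0.0983, 0.249]
tcp_rot: [-0.006, -3.141, -0.001]
wrist_force: [-0.6, 0.3, 0.5]
width: 0.0939
finger_force: 0.0
```

```bash
python3 - <<'E'
from h import *
m=camera_model("wrist");im=grab_frame("wrist");np.save("pics/w1.npy",im);np.save("pics/w1m.npy",m,allow_pickle=True)
cv2.imwrite("pics/w1.png",im[:,:,::-1])
E
```

```text
(no output)
```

View pics/w1.png

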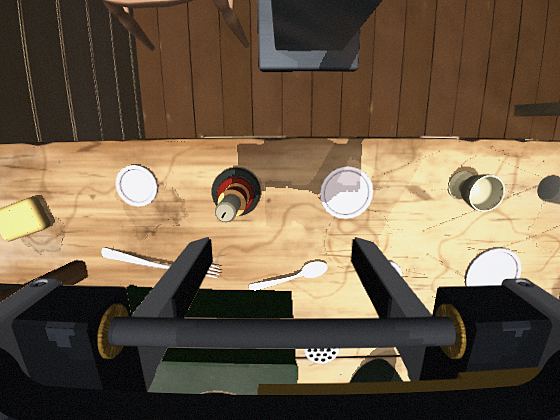

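The wrist view shows the third dish at (137,185), the second at (346,191), the tower tins at (236,190) and the candle top at (226,212). A finger hides the smallest dish, near (395,268).

```bash
cat >> h.py <<'E'
def white(im,smax=60,vmin=150):
    h=cv2.cvtColor(im,cv2.COLOR_RGB2HSV); k=((h[...,1]<smax)&(h[...,2]>vmin)).astype(np.uint8)
    return cv2.morphologyEx(k,cv2.MORPH_CLOSE,np.ones((5,5)))
def blob(mask,seed):
    cs,_=cv2.findContours(mask,cv2.RETR_EXTERNAL,cv2.CHAIN_APPROX_NONE)
    return max([c for c in cs if cv2.pointPolygonTest(c,seed,True)>-6],key=cv2.contourArea)
E
python3 - <<'E'
from h import *
im=np.load("pics/w1.npy");m=np.load("pics/w1m.npy",allow_pickle=True).item()
for s in [(137,185),(346,191)]:
    c=blob(white(im,60,110),s);print(s,cv2.boundingRect(c),circ(m,c,.006))
h=cv2.cvtColor(im,cv2.COLOR_RGB2HSV)
for p in [(226,208),(228,215),(230,203),(236,175),(250,200),(215,190),(245,180)]:print(p,h[p[1],p[0]],im[p[1],p[0]])
cr=cv2.resize(im[160:235,200:275],None,fx=8,fy=8,interpolation=cv2.INTER_CUBIC)
cv2.imwrite("pics/w1c.png",cr[:,:,::-1])
E
```

```text
(137, 185) (115, 165, 43, 42) [ 0.4516 -0.3093  0.0609]
(346, 191) (319, 166, 55, 53) [ 0.4638 -0.0036  0.0767]
(226, 208) [ 22  43 209] [209 200 174]
(228, 215) [ 21  44 222] [222 210 184]
(230, 203) [ 21  47 126] [126 119 103]
(236, 175) [60 21 36] [33 36 33]
(250, 200) [  4 216 136] [136  36  21]
(215, 190) [37 38 60] [58 60 51]
(245, 180) [  2 166  60] [60 24 21]
```

View pics/w1c.png

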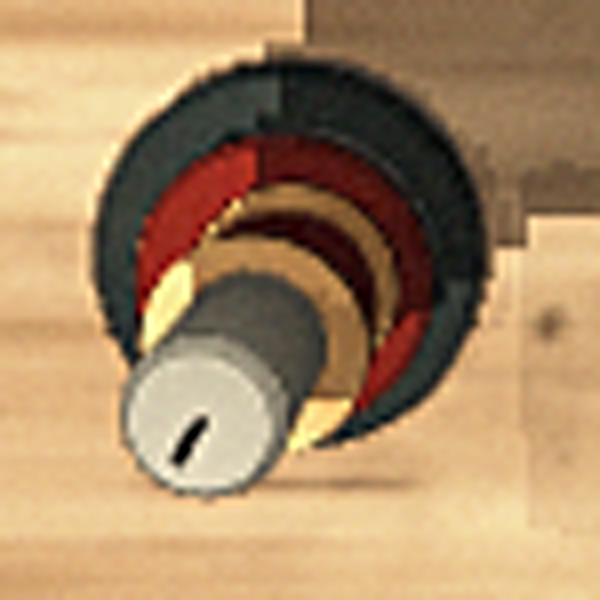

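The enlarged crop (8x, origin (200,160)) shows the candle top centred at crop (206,416), the red lid at (287,283) and the black lid at (292,252).

```bash
python3 - <<'E'
from h import *
m=np.load("pics/w1m.npy",allow_pickle=True).item()
f=lambda x,y:((x+.5)/8-.5+200,(y+.5)/8-.5+160)
for n,p,z,r,d in[("candle",(206,416),.128,80,.022),("red",(287,283),.040,150,.05),("black",(292,252),.022,197,.068)]:
    print(n,onplane(m,[f(*p),f(p[0]+r,p[1])],z).round(4).tolist(),d/2)
E
```

```text
candle [[0.4554, -0.1556, 0.128], [0.4555, -0.1452, 0.128]] 0.011
red [[0.4584, -0.1585, 0.04], [0.4586, -0.1336, 0.04]] 0.025
black [[0.4571, -0.1603, 0.022], [0.4573, -0.1262, 0.022]] 0.034
```

send_rows --steps "-0.016 -0.2 0 0 0 0; -0.016 -0.231 0 0 0 0; -0.016 -0.231 0.1 0 0 0; -0.016 -0.231 0.2 0 0 0; -0.016 -0.231 0.2 0 0 0" --claw 0

```text
time_s: 2.65
ee_pos: [0.4538, -0.1524, 0.1975]
tcp_rot: [0.002, -3.138, -0.005]
wrist_force: [-0.4, 1.0, 0.3]
width: 0.0486
finger_force: 0.0
```

```bash
python3 - <<'E'
from h import *
m=camera_model("wrist");im=grab_frame("wrist");np.save("pics/w2.npy",im);np.save("pics/w2m.npy",m,allow_pickle=True)
s=get_state();print(s["ee_pos"].round(4),s["width"])
p=proj(m,[.4555,-.156,.128])[0];print(p)
k=white(im,70,110);c=blob(k,tuple(map(float,p)));print(cv2.boundingRect(c),circ(m,c,.128))
x,y=map(int,p);cv2.imwrite("pics/w2.png",cv2.resize(im[100:400,80:480],None,fx=2,fy=2)[:,:,::-1])
E
```

```text
[ 0.4547 -0.1531  0.1991] 0.04758799555755039
[276.34334603 225.85399983]
(264, 214, 25, 24) [ 0.4551 -0.1565  0.0205]
```

View pics/w2.png

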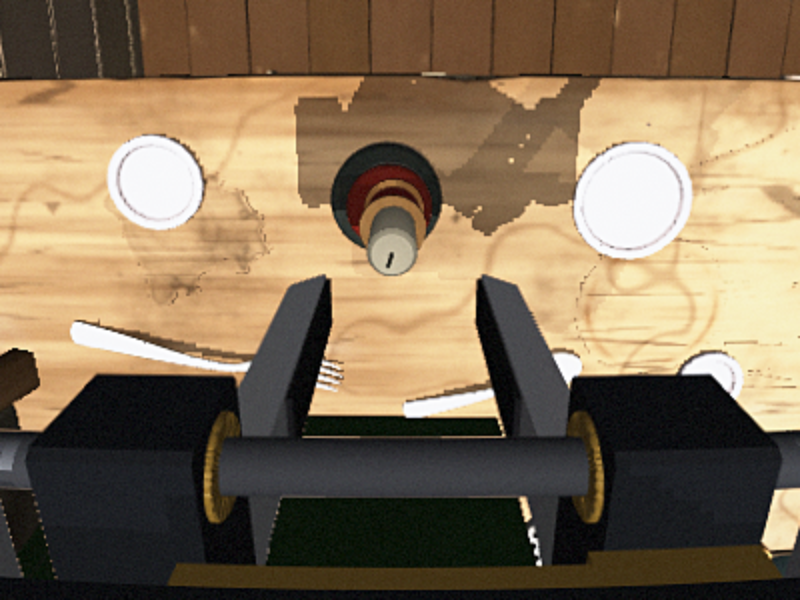

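The candle top is at (276,226), slightly left of the jaw centre.

send_rows --steps "0 -0.012 0.05 0 0 0; 0 -0.012 0.13 0 0 0; 0 -0.012 0.22 0 0 0; 0 -0.012 0.3 0 0 0; 0 -0.012 0.356 0 0 0"

```text
time_s: 3.32
ee_pos: [0.4551, -0.1578, 0.1098]
tcp_rot: [0.002, 3.142, 0.0]
wrist_force: [0.7, 0.1, 0.7]
width: 0.047
finger_force: 0.0
```

send_rows --steps "0 0 0 0 0 0; 0 0 0 0 0 0; 0 0 0 0 0 0; 0 0 0 0 0 0; 0 0 0 0 0 0" --claw 1

```text
time_s: 3.95
ee_pos: [0.4556, -0.1579, 0.1113]
tcp_rot: [0.002, 3.14, -0.0]
wrist_force: [-0.0, 2.0, 5.1]
width: 0.0217
finger_force: 30.0
```

send_rows --steps "0 0 -0.04 0 0 0; 0 0 -0.12 0 0 0; 0 0 -0.26 0 0 0; 0 0 -0.42 0 0 0; 0 0 -0.56 0 0 0"

```text
time_s: 4.58
ee_pos: [0.4549, -0.1581, 0.2523]
tcp_rot: [0.002, 3.141, -0.002]
wrist_force: [0.4, -0.4, 0.1]
width: 0.0217
finger_force: 30.0
```

send_rows --steps "-0.04 0.1 0 0 0 0; -0.1 0.24 0 0 0 0; -0.18 0.42 0 0 0 0; -0.26 0.62 0 0 0 0; -0.34 0.8 0 0 0 0"

```text
time_s: 5.2
ee_pos: [0.5405, 0.0435, 0.2508]
tcp_rot: [0.001, 3.141, -0.001]
wrist_force: [1.3, -0.6, 0.4]
width: 0.0216
finger_force: 30.0
```

send_rows --steps "-0.07 0.18 0 0 0 0; -0.12 0.32 0 0 0 0; -0.16 0.4 0 0 0 0; -0.16 0.43 0 0 0 0; -0.16 0.43 0 0 0 0"

```text
time_s: 5.82
ee_pos: [0.5801, 0.149, 0.2504]
tcp_rot: [-0.002, -3.141, 0.001]
wrist_force: [-0.3, 0.1, -1.2]
width: 0.022
finger_force: 30.0
```

```bash
python3 - <<'E'
from h import *
m=camera_model("wrist");im=grab_frame("wrist");np.save("pics/w3.npy",im);np.save("pics/w3m.npy",m,allow_pickle=True)
s=get_state();print(s["ee_pos"].round(4),s["width"])
k=white(im,60,110)
for X in([.605,.25,.006],[.61,.0725,.006]):
    p=proj(m,X)[0];print(p)
    try: c=blob(k,tuple(map(float,p)));print(cv2.boundingRect(c),circ(m,c,.006))
    except Exception as e: print(e)
cv2.imwrite("pics/w3.png",im[:,:,::-1])
E
```

```text
[0.5801 0.1486 0.2504] 0.02147264429215278
[350.04135955 200.93121522]
(318, 166, 65, 64) [0.6014 0.2496 0.0945]
[228.91824976 204.40003491]
(209, 180, 34, 33) [0.5978 0.068  0.0485]
```

View pics/w3.png

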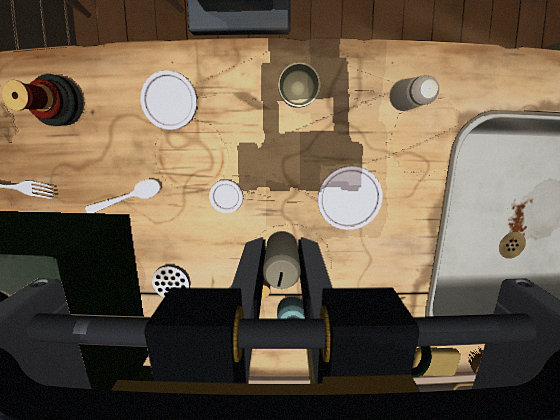

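The smallest dish is at (226,196) and the largest at (350,198). The candle is upright in the jaws.

send_rows --steps "-0.03 -0.1 0 0 0 0; -0.06 -0.25 0.05 0 0 0; -0.072 -0.322 0.15 0 0 0; -0.072 -0.322 0.32 0 0 0; -0.072 -0.322 0.5 0 0 0"

```text
time_s: 6.5
ee_pos: [0.5984, 0.0672, 0.1251]
tcp_rot: [0.005, 3.14, -0.001]
wrist_force: [0.6, 0.0, -0.9]
width: 0.0219
finger_force: 30.0
```

send_rows --steps "0 0 0.12 0 0 0; 0 0 0.22 0 0 0; 0 0 0.3 0 0 0; 0 0 0.32 0 0 0; 0 0 0.32 0 0 0"

```text
time_s: 7.12
ee_pos: [0.5986, 0.0686, 0.0459]
tcp_rot: [0.002, 3.141, -0.0]
wrist_force: [-0.8, -1.4, 0.3]
width: 0.0217
finger_force: 30.0
```

```bash
python3 -c "
from h import *
s=get_state();print(s['ee_pos'].round(4),s['wrist_force'])"
```

```text
[0.5986 0.0686 0.0459] [-0.80913247 -1.44135785  0.28985279]
```

send_rows --steps "0 0 0.02 0 0 0; 0 0 0.04 0 0 0; 0 0 0.054 0 0 0; 0 0 0.06 0 0 0; 0 0 0.06 0 0 0"

```text
time_s: 7.75
ee_pos: [0.5984, 0.069, 0.0305]
tcp_rot: [0.002, 3.141, -0.0]
wrist_force: [-0.3, -0.1, -0.0]
width: 0.0218
finger_force: 30.0
```

send_rows --steps "0 0 0.004 0 0 0; 0 0 0.006 0 0 0; 0 0 0.008 0 0 0; 0 0 0.008 0 0 0"

```text
time_s: 8.25
ee_pos: [0.5986, 0.069, 0.0303]
tcp_rot: [-0.001, -3.141, 0.0]
wrist_force: [-4.8, -1.1, 11.9]
width: 0.0217
finger_force: 30.0
```

send_rows --steps "0 0 -0.006 0 0 0; 0 0 -0.006 0 0 0; 0 0 -0.006 0 0 0; 0 0 -0.006 0 0 0" --claw 0

```text
time_s: 8.75
ee_pos: [0.5981, 0.069, 0.0297]
tcp_rot: [-0.002, -3.141, -0.0]
wrist_force: [-0.4, -0.8, -0.6]
width: 0.0468
finger_force: 0.0
```

send_rows --steps "0 0 -0.1 0 0 0; 0 0 -0.3 0 0 0; 0 0 -0.5 0 0 0; 0 0 -0.7 0 0 0; 0 0 -0.7 0 0 0"

```text
time_s: 9.38
ee_pos: [0.6011, 0.0688, 0.2104]
tcp_rot: [0.002, 3.132, -0.001]
wrist_force: [-0.4, -1.0, -0.8]
width: 0.0472
finger_force: 0.0
```

send_rows --steps "0.14 -0.23 0 0 0 0; 0.28 -0.45 0 0 0 0; 0.42 -0.68 0 0 0 0; 0.565 -0.9 0 0 0 0; 0.565 -0.9 0 0 0 0"

```text
time_s: 10.0
ee_pos: [0.4547, -0.1576, 0.2035]
tcp_rot: [-0.008, -3.14, -0.002]
wrist_force: [0.6, 0.6, -0.2]
width: 0.0467
finger_force: 0.0
```

```bash
python3 - <<'E'
from h import *
m=camera_model("wrist");im=grab_frame("wrist");np.save("pics/w4.npy",im);np.save("pics/w4m.npy",m,allow_pickle=True)
s=get_state();print(s["ee_pos"].round(4),s["width"])
cv2.imwrite("pics/w4.png",cv2.resize(im[100:400,180:560],None,fx=2,fy=2,interpolation=cv2.INTER_CUBIC)[:,:,::-1])
h=cv2.cvtColor(im,cv2.COLOR_RGB2HSV)
k=((h[...,0]<12)&(h[...,1]>140)&(h[...,2]>30)).astype(np.uint8)
print(proj(m,[[.4555,-.157,.084],[.598,.069,.003],[.598,.069,.047],[.598,.068,.006]]).round(1).tolist())
E
```

```text
[ 0.4548 -0.1578  0.2037] 0.04688076214771187
[[281.4, 208.8], [436.5, 286.6], [453.1, 304.0], [436.9, 287.7]]
```

View pics/w4.png

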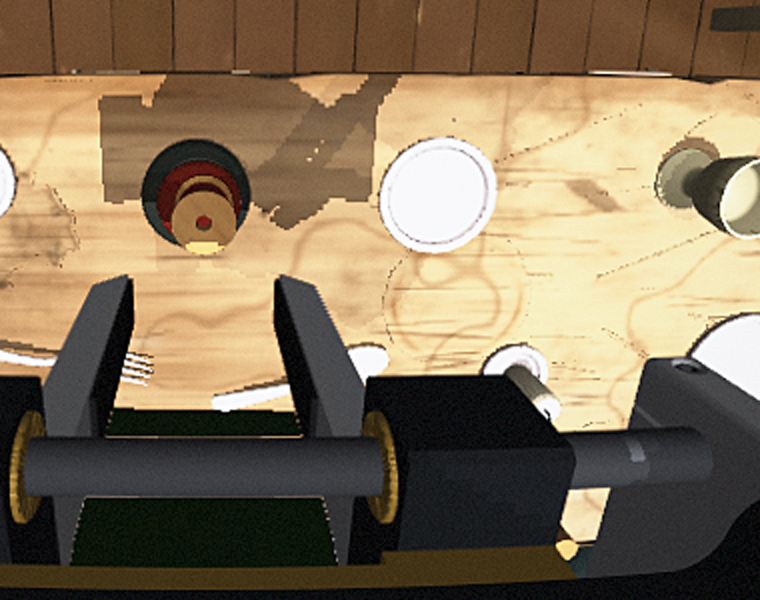

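The candle stands in the smallest dish. The reel's top is at about (282,210) in the full picture, centred between the jaws.

send_rows --steps "-0.01 0 0.08 0 0 0; -0.01 0 0.22 0 0 0; -0.01 0 0.38 0 0 0; -0.01 0 0.5 0 0 0; -0.01 0 0.556 0 0 0" --claw -0.2

```text
time_s: 10.68
ee_pos: [0.4585, -0.1541, 0.0635]
tcp_rot: [0.001, -3.138, -0.004]
wrist_force: [0.8, 0.4, 0.9]
width: 0.0565
finger_force: 0.0
```

send_rows --steps "0 0 0 0 0 0; 0 0 0 0 0 0; 0 0 0 0 0 0; 0 0 0 0 0 0; 0 0 0 0 0 0" --claw 1

```text
time_s: 11.3
ee_pos: [0.4603, -0.1564, 0.0673]
tcp_rot: [0.002, 3.139, -0.002]
wrist_force: [1.1, -0.1, 6.3]
width: 0.0334
finger_force: 30.0
```

send_rows --steps "0 0 -0.03 0 0 0; 0 0 -0.08 0 0 0; 0 0 -0.16 0 0 0; 0 0 -0.24 0 0 0; 0 0 -0.28 0 0 0"

```text
time_s: 11.92
ee_pos: [0.4597, -0.1562, 0.1376]
tcp_rot: [0.002, 3.14, -0.002]
wrist_force: [0.9, 0.1, -0.3]
width: 0.0332
finger_force: 30.0
```

send_rows --steps "0.01 -0.08 0 0 0 0; 0.015 -0.25 0 0 0 0; 0.02 -0.43 0 0 0 0; 0.022 -0.57 0 0 0 0; 0.022 -0.613 0 0 0 0"

```text
time_s: 12.55
ee_pos: [0.4532, -0.3106, 0.1359]
tcp_rot: [-0.005, -3.141, -0.001]
wrist_force: [-0.3, -0.1, -0.8]
width: 0.0329
finger_force: 30.0
```

send_rows --steps "0 0 0.06 0 0 0; 0 0 0.18 0 0 0; 0 0 0.29 0 0 0; 0 0 0.34 0 0 0; 0 0 0.34 0 0 0"

```text
time_s: 13.18
ee_pos: [0.4531, -0.3077, 0.0498]
tcp_rot: [-0.0, -3.14, -0.003]
wrist_force: [-0.4, -0.7, -0.6]
width: 0.0332
finger_force: 30.0
```

```bash
python3 - <<'E'
from h import *
m=camera_model("wrist");im=grab_frame("wrist");s=get_state();print(s["ee_pos"].round(4),s["width"])
cv2.imwrite("pics/w5.png",cv2.resize(im[100:400,80:480],None,fx=2,fy=2,interpolation=cv2.INTER_CUBIC)[:,:,::-1])
print(proj(m,[.4516,-.3093,.006]))
E
```

```text
[ 0.4537 -0.3086  0.051 ] 0.033447045018304096
[[278.60915567 232.83350849]]
```

View pics/w5.png

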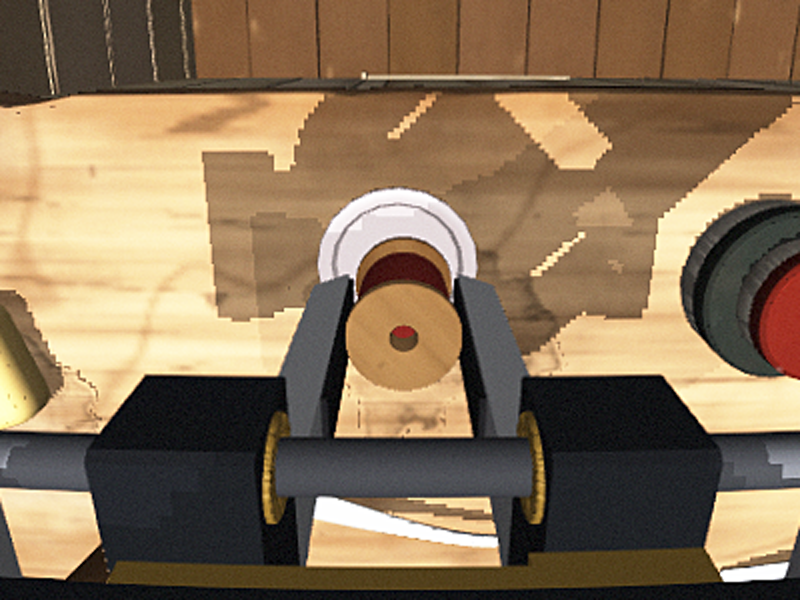

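The reel is upright and centred left-right over the third dish, which is at about (279,233).

send_rows --steps "0 0 0.025 0 0 0; 0 0 0.05 0 0 0; 0 0 0.07 0 0 0; 0 0 0.076 0 0 0; 0 0 0.076 0 0 0"

```text
time_s: 13.85
ee_pos: [0.4535, -0.3092, 0.0319]
tcp_rot: [-0.002, -3.141, -0.0]
wrist_force: [-0.5, 0.6, -0.5]
width: 0.0333
finger_force: 30.0
```

send_rows --steps "0 0 0.004 0 0 0; 0 0 0.008 0 0 0; 0 0 0.01 0 0 0; 0 0 0.01 0 0 0"

```text
time_s: 14.35
ee_pos: [0.4538, -0.3093, 0.0303]
tcp_rot: [-0.002, -3.142, 0.0]
wrist_force: [-2.3, 1.4, 5.8]
width: 0.0334
finger_force: 30.0
```

send_rows --steps "0 0 0 0 0 0; 0 0 0 0 0 0; 0 0 0 0 0 0; 0 0 0 0 0 0" --claw -0.2

```text
time_s: 14.85
ee_pos: [0.4535, -0.3091, 0.0293]
tcp_rot: [-0.002, -3.141, -0.0]
wrist_force: [-0.4, 0.2, -0.6]
width: 0.0563
finger_force: 0.0
```

send_rows --steps "0 0 -0.1 0 0 0; 0 0 -0.3 0 0 0; 0 0 -0.5 0 0 0; 0 0 -0.68 0 0 0; 0 0 -0.68 0 0 0"

```text
time_s: 15.48
ee_pos: [0.4554, -0.3109, 0.204]
tcp_rot: [0.002, 3.136, -0.01]
wrist_force: [0.4, -1.0, 0.2]
width: 0.0566
finger_force: 0.0
```

send_rows --steps "-0.016 0.2 0 0 0 0; -0.016 0.4 0 0 0 0; -0.016 0.605 0 0 0 0; -0.016 0.605 0 0 0 0; -0.016 0.605 0 0 0 0" --claw -0.7

```text
time_s: 16.1
ee_pos: [0.4575, -0.1581, 0.1987]
tcp_rot: [-0.001, -3.141, -0.0]
wrist_force: [0.1, -0.9, -0.9]
width: 0.0798
finger_force: 0.0
```

```bash
python3 - <<'E'
from h import *
m=camera_model("wrist");im=grab_frame("wrist");np.save("pics/w6.npy",im);np.save("pics/w6m.npy",m,allow_pickle=True)
s=get_state();print(s["ee_pos"].round(4),s["width"])
h=cv2.cvtColor(im,cv2.COLOR_RGB2HSV)
k=(((h[...,0]<10)|(h[...,0]>170))&(h[...,1]>150)&(h[...,2]>35)).astype(np.uint8)
k=cv2.morphologyEx(k,cv2.MORPH_OPEN,np.ones((3,3)))
p=proj(m,[.458,-.158,.04])[0];print(p)
try: c=blob(k,tuple(map(float,p)));print(cv2.boundingRect(c),circ(m,c,.04))
except Exception as e: print(e)
k=white(im,60,110);p=proj(m,[.4638,-.0036,.006])[0];c=blob(k,tuple(map(float,p)));print(p,cv2.boundingRect(c),circ(m,c,.006))
cv2.imwrite("pics/w6.png",cv2.resize(im[100:400,60:460],None,fx=2,fy=2,interpolation=cv2.INTER_CUBIC)[:,:,::-1])
E
```

```text
[ 0.4576 -0.1587  0.1989] 0.08013232749344433
[280.98371777 199.15155493]
(259, 179, 42, 42) [ 0.4585 -0.1598  0.0483]
[401.18574423 197.0745044 ] (372, 167, 59, 59) [ 0.4637 -0.0037  0.0769]
```

View pics/w6.png

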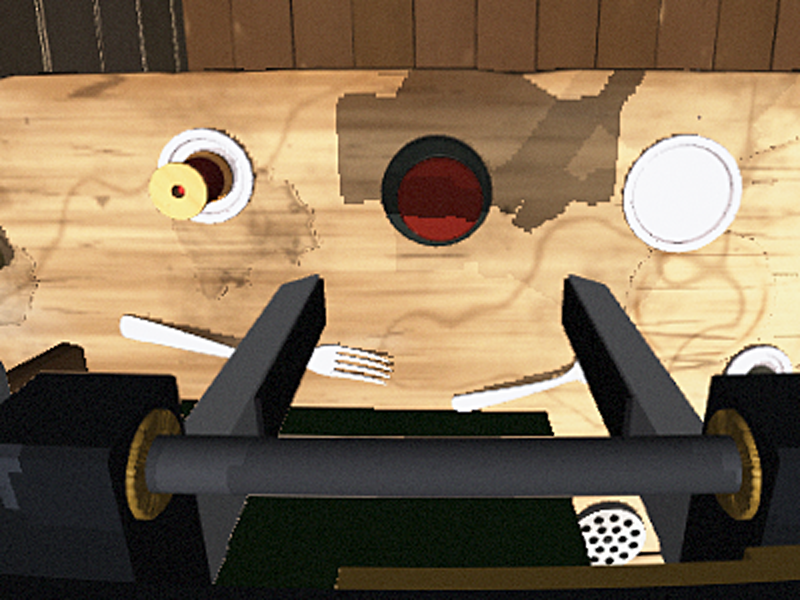

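The reel stands in the third dish. The red lid, centred at about (280,200), sits between the jaws.

send_rows --steps "-0.004 -0.004 0.1 0 0 0; -0.004 -0.004 0.28 0 0 0; -0.004 -0.004 0.44 0 0 0; -0.004 -0.004 0.56 0 0 0; -0.004 -0.004 0.6 0 0 0"

```text
time_s: 16.77
ee_pos: [0.4574, -0.1593, 0.0473]
tcp_rot: [-0.005, -3.138, -0.003]
wrist_force: [-0.3, -1.8, -0.2]
width: 0.0801
finger_force: 0.0
```

send_rows --steps "0 0 0 0 0 0; 0 0 0 0 0 0; 0 0 0 0 0 0"

```text
time_s: 17.15
ee_pos: [0.4596, -0.1595, 0.0507]
tcp_rot: [0.002, 3.14, -0.002]
wrist_force: [0.5, 0.0, 0.4]
width: 0.08
finger_force: 0.0
```

send_rows --steps "0 0 0.02 0 0 0; 0 0 0.04 0 0 0; 0 0 0.047 0 0 0; 0 0 0.047 0 0 0; 0 0 0.047 0 0 0"

```text
time_s: 17.77
ee_pos: [0.4588, -0.1589, 0.0377]
tcp_rot: [0.002, 3.142, -0.0]
wrist_force: [-0.3, 0.5, -0.2]
width: 0.0798
finger_force: 0.0
```

send_rows --steps "0 0 0 0 0 0; 0 0 0 0 0 0; 0 0 0 0 0 0; 0 0 0 0 0 0; 0 0 0 0 0 0" --claw 1

```text
time_s: 18.4
ee_pos: [0.4588, -0.1589, 0.0377]
tcp_rot: [0.002, 3.142, -0.0]
wrist_force: [-0.0, -0.4, -0.5]
width: 0.048
finger_force: 30.0
```

send_rows --steps "0 0 -0.02 0 0 0; 0 0 -0.06 0 0 0; 0 0 -0.14 0 0 0; 0 0 -0.2 0 0 0; 0 0 -0.22 0 0 0"

```text
time_s: 19.02
ee_pos: [0.4594, -0.1593, 0.0942]
tcp_rot: [0.002, 3.14, -0.002]
wrist_force: [-0.4, -0.8, -0.2]
width: 0.0475
finger_force: 30.0
```

```bash
python3 - <<'E'
from h import *
m=camera_model("wrist");im=grab_frame("wrist");np.save("pics/w7.npy",im);np.save("pics/w7m.npy",m,allow_pickle=True)
s=get_state();print(s["ee_pos"].round(4),s["width"])
cv2.imwrite("pics/w7.png",cv2.resize(im[100:400,60:460],None,fx=2,fy=2,interpolation=cv2.INTER_CUBIC)[:,:,::-1])
E
```

```text
[ 0.4594 -0.1593  0.0941] 0.04793337945986795
```

View pics/w7.png

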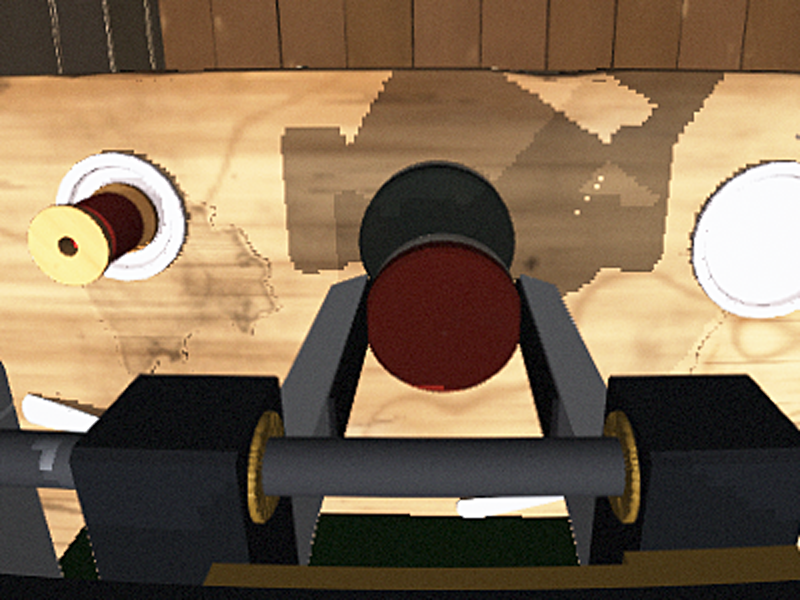

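The salve tin is held level, but the grip is too low: the fingertips would hit the dish rim. I'll set it back on the polish tin and regrip 4.5 mm higher.

send_rows --steps "0 0 0.08 0 0 0; 0 0 0.16 0 0 0; 0 0 0.205 0 0 0; 0 0 0.218 0 0 0; 0 0 0.218 0 0 0"

```text
time_s: 19.7
ee_pos: [0.459, -0.159, 0.0385]
tcp_rot: [0.002, 3.141, -0.0]
wrist_force: [0.5, -0.3, 0.1]
width: 0.0475
finger_force: 30.0
```

send_rows --steps "0 0 0.002 0 0 0; 0 0 0.002 0 0 0; 0 0 0.002 0 0 0; 0 0 0.002 0 0 0" --claw -0.3

```text
time_s: 20.2
ee_pos: [0.4588, -0.1589, 0.0378]
tcp_rot: [0.002, 3.141, -0.0]
wrist_force: [0.4, -0.4, 0.4]
width: 0.0613
finger_force: 0.0
```

send_rows --steps "0 0 -0.01 0 0 0; 0 0 -0.018 0 0 0; 0 0 -0.018 0 0 0; 0 0 -0.018 0 0 0"

```text
time_s: 20.7
ee_pos: [0.4588, -0.1589, 0.0422]
tcp_rot: [0.002, 3.142, -0.0]
wrist_force: [-0.2, 0.2, 0.0]
width: 0.0611
finger_force: 0.0
```

send_rows --steps "0 0 0 0 0 0; 0 0 0 0 0 0; 0 0 0 0 0 0; 0 0 0 0 0 0; 0 0 0 0 0 0" --claw 1

```text
time_s: 21.32
ee_pos: [0.4587, -0.1589, 0.0421]
tcp_rot: [-0.002, -3.141, -0.0]
wrist_force: [-0.9, 0.5, -0.7]
width: 0.0477
finger_force: 30.0
```

send_rows --steps "0 0 -0.03 0 0 0; 0 0 -0.08 0 0 0; 0 0 -0.16 0 0 0; 0 0 -0.22 0 0 0; 0 0 -0.24 0 0 0"

```text
time_s: 21.95
ee_pos: [0.4595, -0.1594, 0.1038]
tcp_rot: [0.002, 3.139, -0.002]
wrist_force: [0.8, 0.2, -0.4]
width: 0.048
finger_force: 30.0
```

send_rows --steps "-0.01 0.08 0 0 0 0; -0.02 0.25 0 0 0 0; -0.021 0.43 0 0 0 0; -0.021 0.57 0 0 0 0; -0.021 0.621 0 0 0 0"

```text
time_s: 22.58
ee_pos: [0.4636, -0.0022, 0.1019]
tcp_rot: [0.002, -3.141, -0.0]
wrist_force: [-0.8, -0.1, -0.4]
width: 0.0472
finger_force: 30.0
```

send_rows --steps "0 0 0.06 0 0 0; 0 0 0.14 0 0 0; 0 0 0.2 0 0 0; 0 0 0.22 0 0 0; 0 0 0.22 0 0 0"

```text
time_s: 23.2
ee_pos: [0.4641, -0.004, 0.0469]
tcp_rot: [-0.003, -3.141, -0.0]
wrist_force: [-0.1, 0.3, -0.9]
width: 0.0478
finger_force: 30.0
```

```bash
python3 - <<'E'
from h import *
m=camera_model("wrist");im=grab_frame("wrist")
s=get_state();print(s["ee_pos"].round(4),s["width"])
cv2.imwrite("pics/w8.png",cv2.resize(im[100:400,60:460],None,fx=2,fy=2,interpolation=cv2.INTER_CUBIC)[:,:,::-1])
E
```

```text
[ 0.4644 -0.004   0.0474] 0.047420416195197386
```

View pics/w8.png

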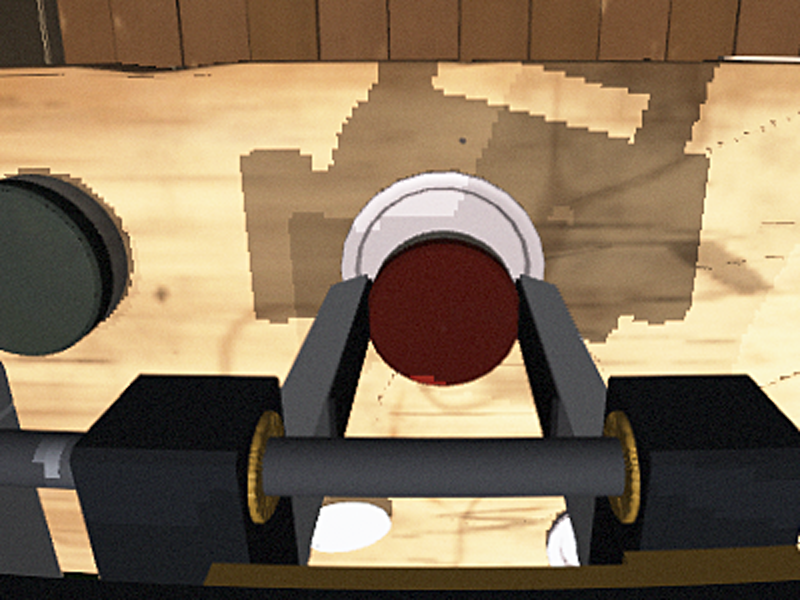

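The red tin is level and centred over the second dish (rim centre about (443,270) in the crop).

send_rows --steps "0 0 0.03 0 0 0; 0 0 0.06 0 0 0; 0 0 0.08 0 0 0; 0 0 0.088 0 0 0; 0 0 0.088 0 0 0"

```text
time_s: 23.88
ee_pos: [0.4641, -0.0036, 0.0251]
tcp_rot: [-0.002, -3.141, -0.0]
wrist_force: [-0.6, 0.8, -1.1]
width: 0.0475
finger_force: 30.0
```

send_rows --steps "0 0 0.004 0 0 0; 0 0 0.008 0 0 0; 0 0 0.01 0 0 0; 0 0 0.01 0 0 0"

```text
time_s: 24.38
ee_pos: [0.4643, -0.0037, 0.0231]
tcp_rot: [-0.002, -3.142, 0.0]
wrist_force: [-2.5, 0.9, 4.5]
width: 0.0476
finger_force: 30.0
```

send_rows --steps "0 0 0 0 0 0; 0 0 0 0 0 0; 0 0 0 0 0 0; 0 0 0 0 0 0" --claw -0.3

```text
time_s: 24.88
ee_pos: [0.4641, -0.0036, 0.0226]
tcp_rot: [-0.002, -3.142, -0.0]
wrist_force: [-0.1, 0.2, -0.4]
width: 0.061
finger_force: 0.0
```

send_rows --steps "0 0 -0.06 0 0 0; 0 0 -0.2 0 0 0; 0 0 -0.4 0 0 0; 0 0 -0.6 0 0 0; 0 0 -0.68 0 0 0"

```text
time_s: 25.5
ee_pos: [0.4658, -0.004, 0.1975]
tcp_rot: [0.001, 3.135, -0.003]
wrist_force: [0.3, -0.6, -0.3]
width: 0.0607
finger_force: 0.0
```

send_rows --steps "0.024 -0.2 0 0 0 0; 0.024 -0.4 0 0 0 0; 0.024 -0.62 0 0 0 0; 0.024 -0.62 0 0 0 0; 0.024 -0.62 0 0 0 0" --claw -1

```text
time_s: 26.12
ee_pos: [0.4579, -0.1583, 0.1932]
tcp_rot: [0.002, 3.141, 0.0]
wrist_force: [-0.4, 0.1, -0.0]
width: 0.0939
finger_force: 0.0
```

```bash
python3 - <<'E'
from h import *
m=camera_model("wrist");im=grab_frame("wrist");np.save("pics/w9.npy",im);np.save("pics/w9m.npy",m,allow_pickle=True)
s=get_state();print(s["ee_pos"].round(4),s["width"])
p=proj(m,[.457,-.16,.022])[0];print(p)
h=cv2.cvtColor(im,cv2.COLOR_RGB2HSV)
k=((h[...,2]<75)&(h[...,1]<110)).astype(np.uint8);k=cv2.morphologyEx(k,cv2.MORPH_OPEN,np.ones((5,5)))
c=blob(k,tuple(map(float,p)));print(cv2.boundingRect(c),circ(m,c,.02))
k=white(im,60,110);print(proj(m,[.4637,-.0037,.006]))
k=((h[...,0]<10)|(h[...,0]>170))&(h[...,1]>150)&(h[...,2]>35);k=cv2.morphologyEx(k.astype(np.uint8),cv2.MORPH_OPEN,np.ones((3,3)))
p=proj(m,[.464,-.004,.021])[0];c=blob(k,tuple(map(float,p)));print(p,cv2.boundingRect(c),circ(m,c,.021))
cv2.imwrite("pics/w9.png",cv2.resize(im[100:400,60:460],None,fx=2,fy=2,interpolation=cv2.INTER_CUBIC)[:,:,::-1])
E
```

```text
[ 0.458  -0.1577  0.193 ] 0.09389123373808511
[279.4389868  195.21386475]
(250, 168, 57, 55) [ 0.4583 -0.1615  0.0664]
[[403.01497666 197.39966646]]
[407.68032976 200.57531297] (388, 181, 40, 40) [ 0.4647 -0.0045  0.0482]
```

View pics/w9.png

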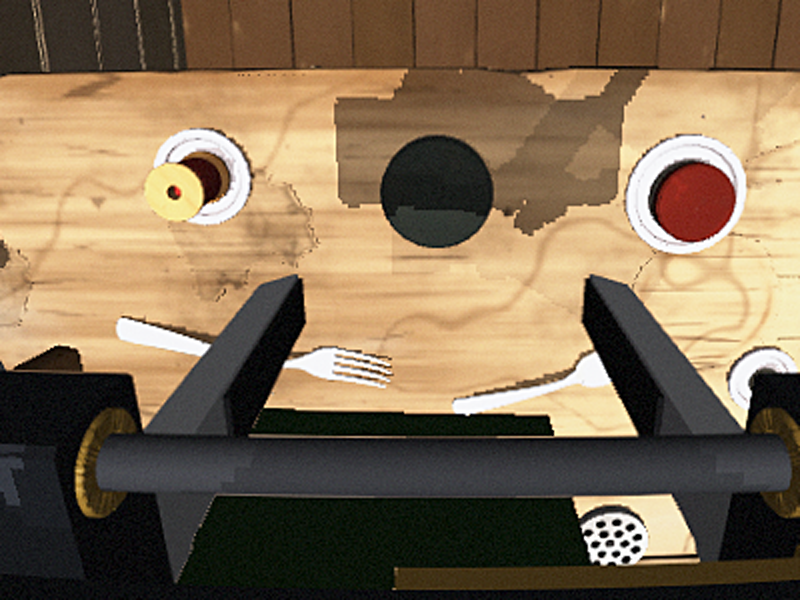

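The salve tin is centred in the second dish. The polish tin is at (279,196), about 3 mm left of the jaw centre.

send_rows --steps "0 -0.012 0.1 0 0 0; 0 -0.012 0.28 0 0 0; 0 -0.012 0.46 0 0 0; 0 -0.012 0.58 0 0 0; 0 -0.012 0.62 0 0 0"

```text
time_s: 26.8
ee_pos: [0.457, -0.1596, 0.0361]
tcp_rot: [0.002, -3.139, -0.003]
wrist_force: [1.0, -0.0, -0.4]
width: 0.0939
finger_force: 0.0
```

send_rows --steps "0 0 0 0 0 0; 0 0 0 0 0 0; 0 0 0 0 0 0"

```text
time_s: 27.18
ee_pos: [0.4589, -0.1621, 0.039]
tcp_rot: [0.001, 3.139, -0.002]
wrist_force: [0.6, -0.7, 0.9]
width: 0.0938
finger_force: 0.0
```

Down 18 mm to TCP z = 0.021, grip, lift.

send_rows --steps "0 0 0.03 0 0 0; 0 0 0.06 0 0 0; 0 0 0.072 0 0 0; 0 0 0.072 0 0 0; 0 0 0.072 0 0 0"

```text
time_s: 27.8
ee_pos: [0.4581, -0.1617, 0.0198]
tcp_rot: [0.002, 3.141, -0.0]
wrist_force: [0.0, -0.3, -0.5]
width: 0.0938
finger_force: 0.0
```

send_rows --steps "0 0 0 0 0 0; 0 0 0 0 0 0; 0 0 0 0 0 0; 0 0 0 0 0 0; 0 0 0 0 0 0" --claw 1

```text
time_s: 28.42
ee_pos: [0.4581, -0.1617, 0.0198]
tcp_rot: [0.002, 3.141, -0.0]
wrist_force: [0.2, -0.2, 0.5]
width: 0.0656
finger_force: 30.0
```

send_rows --steps "0 0 -0.04 0 0 0; 0 0 -0.12 0 0 0; 0 0 -0.26 0 0 0; 0 0 -0.42 0 0 0; 0 0 -0.52 0 0 0"

```text
time_s: 29.05
ee_pos: [0.4586, -0.1619, 0.1523]
tcp_rot: [0.002, 3.139, -0.002]
wrist_force: [0.6, -0.2, -1.8]
width: 0.0656
finger_force: 30.0
```

send_rows --steps "-0.02 0.08 0 0 0 0; -0.07 0.22 0 0 0 0; -0.14 0.42 0 0 0 0; -0.22 0.64 0 0 0 0; -0.3 0.86 0 0 0 0"

```text
time_s: 29.68
ee_pos: [0.5336, 0.055, 0.1503]
tcp_rot: [0.002, 3.141, -0.0]
wrist_force: [0.2, -0.9, -1.3]
width: 0.0656
finger_force: 30.0
```

send_rows --steps "-0.08 0.22 0 0 0 0; -0.16 0.45 0 0 0 0; -0.24 0.66 0 0 0 0; -0.272 0.76 0 0 0 0; -0.272 0.785 0 0 0 0"

```text
time_s: 30.3
ee_pos: [0.6013, 0.2508, 0.1498]
tcp_rot: [0.001, -3.141, 0.0]
wrist_force: [0.1, -1.0, -1.0]
width: 0.0657
finger_force: 30.0
```

send_rows --steps "0 0 0.06 0 0 0; 0 0 0.18 0 0 0; 0 0 0.32 0 0 0; 0 0 0.4 0 0 0; 0 0 0.4 0 0 0"

```text
time_s: 30.92
ee_pos: [0.5999, 0.2482, 0.0475]
tcp_rot: [-0.003, -3.137, 0.002]
wrist_force: [-0.2, -0.1, -0.9]
width: 0.0656
finger_force: 30.0
```

```bash
python3 - <<'E'
from h import *
m=camera_model("wrist");im=grab_frame("wrist");np.save("pics/w10.npy",im);np.save("pics/w10m.npy",m)
s=get_state();print(s["ee_pos"].round(4),s["width"],s["wrist_force"])
cv2.imwrite("pics/w10.png",cv2.resize(im[100:400,60:460],None,fx=2,fy=2,interpolation=cv2.INTER_CUBIC)[:,:,::-1])
E
```

```text
[0.6012 0.2488 0.0494] 0.0655650494556156 [ 0.30086742 -0.0748016   0.02763593]
```

View pics/w10.png

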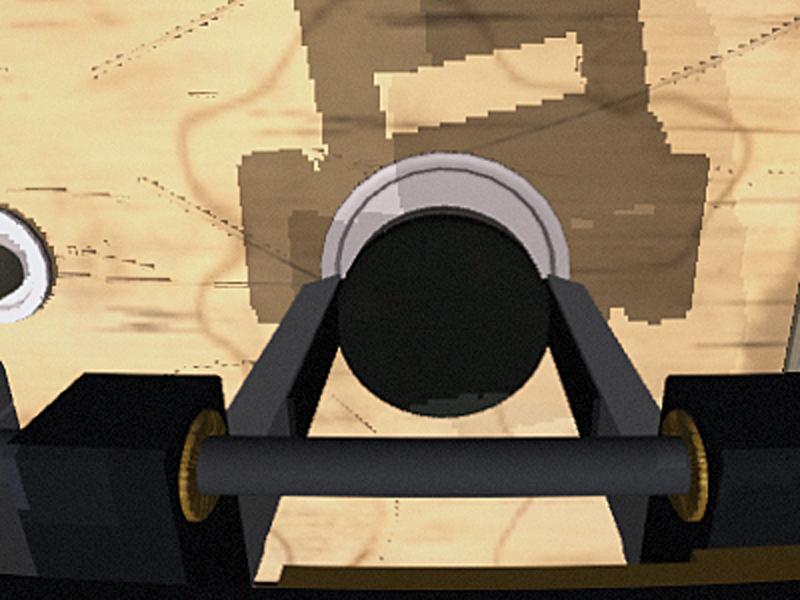

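The polish tin is level and centred over the largest dish (rim centre about (446,275) in the crop).

send_rows --steps "0 0 0.03 0 0 0; 0 0 0.06 0 0 0; 0 0 0.085 0 0 0; 0 0 0.096 0 0 0; 0 0 0.096 0 0 0"

```text
time_s: 31.6
ee_pos: [0.6013, 0.2494, 0.0254]
tcp_rot: [-0.002, -3.141, 0.0]
wrist_force: [0.0, -0.9, -0.9]
width: 0.0653
finger_force: 30.0
```

send_rows --steps "0 0 0.004 0 0 0; 0 0 0.008 0 0 0; 0 0 0.01 0 0 0; 0 0 0.01 0 0 0"

```text
time_s: 32.1
ee_pos: [0.6014, 0.2494, 0.0232]
tcp_rot: [0.002, 3.142, -0.0]
wrist_force: [-0.8, -0.4, -1.2]
width: 0.0654
finger_force: 30.0
```

send_rows --steps "0 0 0.003 0 0 0; 0 0 0.005 0 0 0; 0 0 0.005 0 0 0"

```text
time_s: 32.48
ee_pos: [0.6016, 0.2495, 0.0228]
tcp_rot: [-0.002, -3.141, 0.0]
wrist_force: [-2.7, -0.3, 5.0]
width: 0.0654
finger_force: 30.0
```

send_rows --steps "0 0 0 0 0 0; 0 0 0 0 0 0; 0 0 0 0 0 0; 0 0 0 0 0 0; 0 0 0 0 0 0" --claw -1

```text
time_s: 33.1
ee_pos: [0.6014, 0.2494, 0.0219]
tcp_rot: [-0.002, -3.142, 0.0]
wrist_force: [0.5, -0.7, 0.9]
width: 0.0941
finger_force: 0.0
```

send_rows --steps "0 0 -0.06 0 0 0; 0 0 -0.2 0 0 0; 0 0 -0.4 0 0 0; 0 0 -0.6 0 0 0; 0 0 -0.8 0 0 0"

```text
time_s: 33.72
ee_pos: [0.6014, 0.2495, 0.225]
tcp_rot: [0.002, 3.14, 0.001]
wrist_force: [-0.0, -0.2, -0.6]
width: 0.0943
finger_force: 0.0
```

send_rows --steps "0.1 -0.15 0 0 0 0; 0.2 -0.3 0 0 0 0; 0.2 -0.4 0 0 0 0; 0.2 -0.4 0 0 0 0; 0.2 -0.4 0 0 0 0"

```text
time_s: 34.35
ee_pos: [0.5516, 0.15, 0.2227]
tcp_rot: [0.002, 3.141, 0.001]
wrist_force: [0.1, 0.5, -0.0]
width: 0.0939
finger_force: 0.0
```

```bash
python3 - <<'E'
from h import *
m=camera_model("wrist");im=grab_frame("wrist")
s=get_state();print(s["ee_pos"].round(4),s["wrist_force"])
print(proj(m,[[.6014,.2496,.006],[.598,.068,.006],[.598,.068,.047]]).round(1).tolist())
p=proj(m,[.6014,.2496,.025])[0]
h=cv2.cvtColor(im,cv2.COLOR_RGB2HSV)
k=((h[...,2]<75)&(h[...,1]<110)).astype(np.uint8);k=cv2.morphologyEx(k,cv2.MORPH_OPEN,np.ones((5,5)))
c=blob(k,tuple(map(float,p)));print(cv2.boundingRect(c),circ(m,c,.025))
cv2.imwrite("pics/w11.png",im[:,:,::-1])
E
```

```text
[0.5516 0.1503 0.2224] [0.70967192 0.74261551 0.18984214]
[[352.2, 222.9], [221.9, 220.8], [215.6, 231.1]]
(108, 204, 348, 182) [0.7669 0.1522 0.3538]
```

View pics/w11.png

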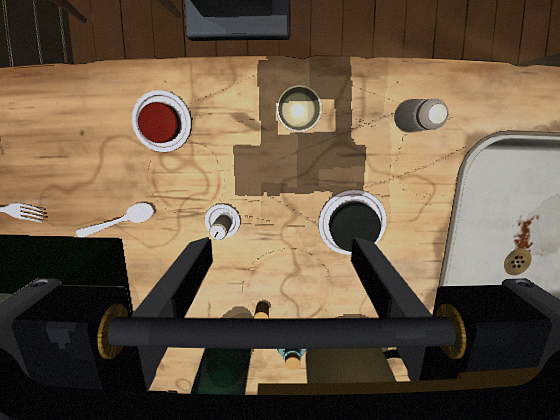

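All four pieces stand centred in their dishes: candle (222,222), polish tin (355,223) and salve tin (160,121) in this picture, and the reel as seen earlier. The egg cup and shaker are untouched.

```bash
python3 -c "
from plant import *
print(job_done())"
```

```text
the job is handed in; nothing more can be done
None
```

I took the tower apart from the top and set all four pieces upright in their own dishes, without touching the egg cup or salt shaker, and handed the job in at about 34 s; no verdict came back.

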